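# Shelve the mantel ornaments by height in the remote caddy

## Robot

A 6-joint arm with a two-finger parallel gripper is mounted at the origin on the work surface. World frame = base frame: x ahead of the robot, y to its left, z up, the work surface at z = 0. Lengths are in mm, angles in degrees, forces in N, time in s.
With the tool pointing down it reaches from about 350 to 850 mm from the base axis. Payload 8.1 kg.
Tool frame: the origin (TCP) lies midway between the tips of the shut fingers; the grasp point (between the pads) lies 19 mm behind it; z points along the fingers, y is the line along which they close (so a half turn about z gives the same grasp; the last joint's range is limited). The gripper opens to 85 mm and grips with 20 to 120 N. Pads are 22 mm wide; open, the fingers measure 114 mm over their backs; the gripper's body (76 mm by 85 mm) begins 54 mm behind the grasp point. The pads swing forward as they close: fully open they stand 13 mm farther back than shut.
Start: joints at [61.799, 7.471, 85.268, -0, 87.261, -4.893], TCP at [237.383, 551.048, 196.092] pointing down, gripper open.
Joint ranges: [-169.43, 169.43], [-51.17, 129.36], [1.28, 143.12], [-76.62, 256.62], [0, 156.53], [-152.29, 152.29]. Speed limits (degrees/s): [136.94, 136.94, 159.86, 180, 180, 180].

## Interface

Orientations are given as [roll, pitch, yaw] about the fixed x, y, z axes, in that order (R = Rz(yaw) Ry(pitch) Rx(roll)).
In Python, from bench import r, optics, workorder gives the robot as it stands.
- The arm moves only by the tool step_hand, called after "Request:" by a JSON object that holds its "api" and its "payload", one argument or row to a line. Schema: {"type":"object","properties":{"plan":{"type":"array","items":{"type":"number"},"minItems":7,"maxItems":56},"grip_n":{"type":"number"},"only":{"type":"string"},"quiet":{"type":"boolean"},"lines":{"type":"string"}},"required":["plan"],"additionalProperties":false}. plan is one flat list of numbers that holds 1 to 8 rows one after another, with no inner brackets; each row has 7 numbers: a rotation vector rx, ry, rz in degrees, then dx, dy, dz in mm, then the finger opening in mm; each row is the pose to reach, as a shift and turn from the pose commanded when the call began, along the tool's axes at that moment; what a row does not reach only later rows make up. A row lasts 1/8 s, in which the tool goes at most 62.5 mm and 10.7 degrees, less where a joint would pass 70% of its speed; a pose out of reach is approached as far as the arm can. The fingers move at their own pace and stop on an object; grip_n is the grip in N (left out, the last holds). Time passes only in rows, so rows that do not move let the fingers close. The tool returns the time, the measured TCP pose, the force, the opening and the grip force at its end. only (a regular expression) keeps the lines of the reply that match it, lines (a string "A,B") keeps lines A to B, and quiet returns only ok. Input that does not fit is refused with a message, and nothing moves.
- r.sense(): the state, without advancing time (a new reading comes with each control period).
- optics.snapshot(name): name is "scene" or "top"; returns a dict with "pixels" (384x512x3 uint8, blue, green, red), "fx", "fy", "cx", "cy" (pixels), "pose" (4x4, takes a point from camera to world coordinates). Camera axes: x right, y up, looking along -z (the intrinsics and any distortion apply to the point x, -y, -z); pixel columns grow to the right and rows downward; lengths in mm; the calibration is good to about 2 mm. A picture is of the moment at which its call begins. There is no depth.
- workorder.hand_in(): hands the job in; it is judged then, once.
The state is a dict: "time": time; "joint_pos": joint angles; "qd": joint speeds; "joint_efforts": joint torques, N m; "tool_pos": TCP position; "tcp_rot": TCP orientation; "ft_force": force on the tool from outside, world axes, zero at the start; "wrist_torque": the same for the moment, N m; "finger_gap": finger opening in mm; "grip_force": force on a finger pad.
Only numpy, scipy, OpenCV 4.12 (cv2) and the standard library are available. Lean on these libraries where they do the work, as an engineer would, in place of code of your own. Each camera call takes 0.05 s, during which the arm holds its last target. There are 200 camera calls.

## Task

Tidy the ornaments into the black caddy by height. First lift the green vase out of the tray's way and stand it in the shallow open compartment on top of the lower cover; then pull the tray right open, stand the small egg in the bay that slides under the lower cover and the big egg in the bay that slides under the higher cover, and push the tray fully shut. Keep the vase and both eggs upright throughout, and leave the key dish, the remote and the candle where they are.

Things in the scene. Friction and masses are not known exactly. Their poses are not given: they have to be found in the camera images.
- caddy: black plastic remote control caddy, fixed, 130 deep (x) x 220 wide (y), yaw varies; origin: centre of its underside, on the mantel (z=0); its x points away from its open front (the tray slides out along -x), y to its left, z up. It carries two covers side by side, one 30 mm higher; which side the lower one is on varies
- low_cover: lower black cover, fixed, 130 (x) x 108 (y), front open; origin at mantel height (z=0) under its centre, 56 mm left or right of the caddy's origin; axes as the caddy's. Roof underside 76 mm above the mantel (66 mm headroom over the tray floor). On top the shallow open compartment with a brown lining: inside 122 (x) x 100 (y), floor 81 mm above the mantel, rim 10 high, 4 thick
- high_cover: the higher black cover, with a plain flat black top, 130 (x) x 108 (y), open at the front; origin at mantel height under its centre, axes parallel to the caddy's. Underside of its roof 106 mm above the mantel (96 mm of headroom over the tray floor), top at 111 mm
- tray (a joint): how far the grey tray is pulled out along the caddy's -x, m: 0 shut, 0.12 at the stop; starts 0 to 10 mm ajar; friction about 1.2 N, stays where left. Two bays, left and right, each 106 (x) x 100 (y), floor 10 mm above the mantel, walls and divider 14 mm high, 4 mm thick. Shut, its front is flush with the covers' front; at 0.115 or more the bays are clear of the covers
- knob (a point): centre of the top of the tray's orange upright round pull post: 16 mm in diameter, top 70 mm above the mantel, free to hold over its upper 50 mm; it stands 55 mm in front of the covers' front edges when the tray is shut, midway across the tray, and moves with the tray
- bay_left (a point): centre of the floor of the tray's left (+y of the caddy) bay, 10 mm above the mantel; axes as the caddy's; moves with the tray (when shut, 8 mm in front of the cover's centre)
- bay_right (a point): centre of the floor of the tray's right (-y of the caddy) bay, 10 mm above the mantel; axes as the caddy's; moves with the tray
- small_egg: small white porcelain egg ornament standing on its flat foot: 56 tall, 41 across at its widest, 28 mm above its underside; foot 28 across; about 70 g; origin: centre of its underside, z up its axis
- big_egg: big white porcelain egg ornament standing on its flat foot: 86 tall, 53 across at its widest, 41 mm above its underside; foot 36 across; about 140 g (too tall for the lower cover); origin: centre of its underside, z up its axis
- vase: green glass bud vase, 120 tall: base 44 across, belly 54 across at 18 to 34 mm up, straight neck 26 across from 68 to 114 mm up, lip 29 across (hold it high on the neck); about 180 g; origin: centre of its underside, z up its axis. It starts on the mantel in front of the caddy, in the way of the tray
- key_dish: round aluminium key dish, 90 across, 22 tall, on the mantel to the right of the caddy; origin: centre of its underside; to be left alone
- remote: grey remote control, 150 (x) x 44 (y) x 18, lying on the mantel to the left of the caddy; origin: centre of its underside; to be left alone
- candle: amber candle jar, 68 across, 60 tall with a 13 mm wick, on the mantel at the far right; origin: centre of its underside; to be left alone
Not all that is in view belongs to the job. What is shaped like the big_egg but blue or red is not meant.

How it is judged (in metres and radians):
On the way, in this order (a step that is already met when the one before it is completed fails the run):
1. the vase stands released in the compartment on the lower cover, the tray not yet opened (x of vase in the frame of low_cover between -0.05 and 0.05 m and y of vase in the frame of low_cover between -0.042 and 0.042 m and z of vase in the frame of low_cover between 0.076 and 0.088 m and angle between vase's own z axis and vertical below 0.12 rad and contact force between the fingers and vase below 0.05 N and value of joint tray below 0.04 m), for 0.2 s.
2. the tray is pulled open, at least 80 mm (value of joint tray above 0.08 m), for 0.1 s.
3. both eggs stand released in the open tray, the small one on the lower cover's side and the big one on the higher cover's side (y of small_egg in the frame of low_cover between -0.047 and 0.047 m and x of small_egg in the frame of bay_left between -0.05 and 0.05 m and z of small_egg in the frame of low_cover between 0.004 and 0.018 m and angle between each of small_egg, big_egg's own z axis and vertical below 0.15 rad and y of big_egg in the frame of high_cover between -0.047 and 0.047 m and x of big_egg in the frame of bay_left between -0.05 and 0.05 m and z of big_egg in the frame of high_cover between 0.004 and 0.018 m and contact force between the fingers and small_egg below 0.05 N and contact force between the fingers and big_egg below 0.05 N and value of joint tray above 0.06 m), for 0.2 s.
At the end, for the whole second after the job is handed in: The tray is shut to within 6 mm and still; the small egg stands in it under the lower cover and the big egg under the higher cover, both on the tray floor and within 0.15 rad of upright; the vase stands within 0.12 rad of upright on the floor of the compartment on the lower cover; all are at rest (value of joint tray below 0.006 m and velocity of joint tray between -0.01 and 0.01 m/s and y of small_egg in the frame of low_cover between -0.047 and 0.047 m and x of small_egg in the frame of bay_left between -0.05 and 0.05 m and z of small_egg in the frame of low_cover between 0.004 and 0.018 m and angle between each of small_egg, big_egg's own z axis and vertical below 0.15 rad and y of big_egg in the frame of high_cover between -0.047 and 0.047 m and x of big_egg in the frame of bay_left between -0.05 and 0.05 m and z of big_egg in the frame of high_cover between 0.004 and 0.018 m and x of vase in the frame of low_cover between -0.05 and 0.05 m and y of vase in the frame of low_cover between -0.042 and 0.042 m and z of vase in the frame of low_cover between 0.076 and 0.088 m and angle between vase's own z axis and vertical below 0.12 rad and linear speed of each of vase, small_egg, big_egg below 0.03 m/s); the robot touches nothing.
It fails at once if the vase or an egg is tipped by more than 0.6 rad (angle between any of vase, small_egg, big_egg's own z axis and vertical above 0.6 rad).
It fails at once if the key dish, the remote or the candle is moved by more than 25 mm (distance of any of key_dish, remote, candle from where it was at the start of the episode above 0.025 m).
It also fails if it takes over 72 s, if anything falls off the work surface, if the arm or the gripper's body presses on something with over 40 N, if the wrist force passes 120 N, or if a joint passes its speed limit or range.

## Working session

There is one attempt and no reset: what is moved stays moved. The work goes in short steps, Python scripts to look and compute and a tool call to move; the robot and the scene stay as the last step left them, time stands still between calls to the robot, and variables do not carry over. Pictures are saved under pics/ and viewed, at most 10 in all, crops included, and the job is handed in when it is done.

```bash
ls; mkdir -p pics
```

Run:
```python
from bench import r,optics
import cv2
for n in("scene","top"):
    s=optics.snapshot(n); cv2.imwrite(f"pics/{n}0.png",s["pixels"]); print(n,{k:v for k,v in s.items() if k!="pixels"})
print(r.sense())
```

```text
pics
scene {'fx': 384.5084283658325, 'fy': 384.5084283658325, 'cx': 262.6523794841892, 'cy': 193.35443459271477, 'pose': array([[ 3.69691274e-02, -6.03069819e-01,  7.96831273e-01,
         1.42336518e+03],
       [ 9.99132754e-01,  3.75925775e-02, -1.79035609e-02,
        -1.07889959e+02],
       [-1.91578441e-02,  7.96802103e-01,  6.03936574e-01,
         7.30717530e+02],
       [ 0.00000000e+00,  0.00000000e+00,  0.00000000e+00,
         1.00000000e+00]])}
top {'fx': 448.7547319627033, 'fy': 448.7547319627033, 'cx': 257.9413474113497, 'cy': 188.78706862100552, 'pose': array([[-1.09458812e-02,  9.96087458e-01, -8.76924364e-02,
         4.60794606e+02],
       [-9.99939887e-01, -1.08474994e-02,  1.59837236e-03,
        -8.82311530e+01],
       [ 6.40875015e-04,  8.77046605e-02,  9.96146315e-01,
         1.52861972e+03],
       [ 0.00000000e+00,  0.00000000e+00,  0.00000000e+00,
         1.00000000e+00]])}
{'time': 0.1, 'joint_pos': array([ 6.17978019e+01,  7.51045993e+00,  8.53223760e+01, -7.40548648e-04,
        8.72625665e+01, -4.89449177e+00]), 'qd': array([-0.05197668, -0.00715105, -0.12277699,  0.04502965,  0.05255947,
       -0.00079038]), 'joint_efforts': array([ 1.46861104e-03, -5.70957685e+01, -5.01940119e+01, -1.34142824e-04,
        8.28338263e-03,  7.37718051e-05]), 'tool_pos': array([237.13733703, 550.54799611, 195.15909747]), 'tcp_rot': array([-1.79904882e+02, -7.40289396e-03,  1.56692324e+02]), 'ft_force': array([ 0.06907775, -1.23827695,  0.91529029]), 'wrist_torque': array([-0.03894338, -0.04941028, -0.01183734]), 'grip_force': 0.0, 'finger_gap': 85.16296609840136}
```

View pics/top0.png

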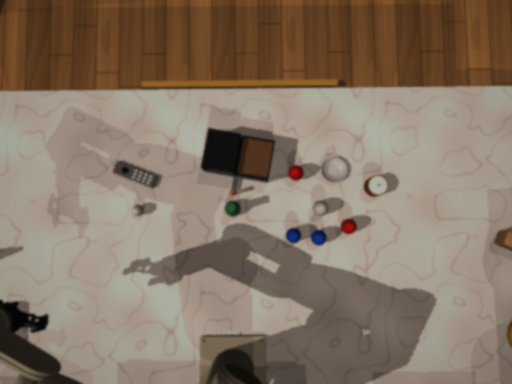

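View pics/scene0.png

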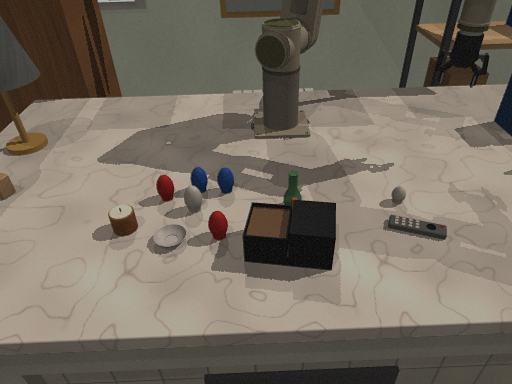

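The top view shows the caddy around (238,155), with the brown compartment (low cover) at (257,158) on its right (-y) and the high cover at (221,152) on its left. The knob is at (234,191), the vase at (232,208) and the candle at (376,185).

Candidates for each item:
- **Big egg:** white (320,208), red (296,172) and (348,227), blue (293,235) and (318,238). I choose the white one at (320,208).
- **Small egg:** white/grey at (138,210). The white dish at (336,168) is not it.
- **Vase:** the green one at (232,208).

Create h.py:
```python
import numpy as np,cv2
from bench import r,optics
def ray(s,u,v):
    d=s["pose"][:3,:3]@np.array([(u-s["cx"])/s["fx"],-(v-s["cy"])/s["fy"],-1.]); return s["pose"][:3,3],d/np.linalg.norm(d)
def onz(s,u,v,z):
    o,d=ray(s,u,v); return o+d*(z-o[2])/d[2]
def tri(a,b):
    (o1,d1),(o2,d2)=a,b; t=np.linalg.lstsq(np.c_[d1,-d2],o2-o1,rcond=None)[0]
    p,q=o1+d1*t[0],o2+d2*t[1]; return (p+q)/2,np.linalg.norm(p-q)
def blob(m,box):
    x0,y0,x1,y1=box; k=np.zeros_like(m); k[y0:y1,x0:x1]=m[y0:y1,x0:x1]
    n,l,st,c=cv2.connectedComponentsWithStats(k); i=1+np.argmax(st[1:,4]); return c[i],st[i],(l==i).astype(np.uint8)
def tool(p):  # world target -> tool-axes shift
    from scipy.spatial.transform import Rotation as R
    s=r.sense(); return R.from_euler("xyz",s["tcp_rot"],degrees=True).inv().apply(np.array(p)-s["tool_pos"])
```

Run:
```python
from h import *
T,S=optics.snapshot("top"),optics.snapshot("scene")
def masks(s):
    h=cv2.cvtColor(s["pixels"],cv2.COLOR_BGR2HSV); H,Sa,V=[h[...,i].astype(int) for i in range(3)]
    b,g,rr=[s["pixels"][...,i].astype(int) for i in range(3)]
    return dict(grey=((abs(rr-b)<22)&(V>60)&(Sa<45)).astype(np.uint8),green=((g>rr+12)&(g>b+5)).astype(np.uint8),
      brown=((rr>b+18)&(V<130)&(Sa>80)).astype(np.uint8),orange=((rr>g+40)&(rr>b+50)).astype(np.uint8),dark=(V<45).astype(np.uint8))
mt,ms=masks(T),masks(S)
for n,k,bt,bs in[("big","grey",(308,196,332,220),(180,180,206,216)),("small","grey",(131,202,144,218),(388,182,410,207)),("vase","green",(222,196,244,220),(280,165,305,212)),
  ("knob","orange",(227,184,240,197),None),("brown","brown",(235,130,278,185),(244,204,292,240))]:
    a=blob(mt[k],bt); print(n,"top",a[0].round(1),a[1])
    if bs:
        b=blob(ms[k],bs); print("   scene",b[0].round(1),b[1]); p,e=tri(ray(T,*a[0]),ray(S,*b[0])); print("   tri",p.round(1),e.round(1))
    if n=="brown":
        rc=cv2.minAreaRect(cv2.findContours(a[2],0,1)[0][0]); bx=cv2.boxPoints(rc); print(rc,[onz(T,*q,82)[:2].round(0) for q in bx])
p=onz(T,*blob(mt["orange"],(227,184,240,197))[0],68);print("knob",p)
for z in(41,):print("big",onz(T,*blob(mt["grey"],(308,196,332,220))[0],z))
c1=cv2.resize(T["pixels"][125:250,120:360],None,fx=3.2,fy=3.2,interpolation=2);c2=cv2.resize(S["pixels"][150:270,150:420],None,fx=2.8,fy=2.8,interpolation=2)
o=np.zeros((c1.shape[0]+c2.shape[0],800,3),np.uint8)[:,:];o[:c1.shape[0],:c1.shape[1]]=c1;o[c1.shape[0]:,:c2.shape[1]]=c2
o=cv2.resize(o,(800*598//o.shape[0],598)) ;cv2.imwrite("pics/crop.png",o);print(o.shape)
```

```text
big top [309.  202.5] [308 196   4  14  36]
   scene [191.3 200.6] [180 180  26  36 457]
   tri [ 546.1 -276.3   48.8] 35.4
small top [132.1 205.8] [131 202   5  11  27]
   scene [396.7 196.5] [388 186  18  21 214]
   tri [537.8 319.3  30.3] 21.4
vase top [231.6 208.4] [225 202  14  14 146]
   scene [292.2 187.9] [284 170  17  35 307]
   tri [526.3  -2.8  66.7] 2.5
knob top [231.8 191.8] [230 190   5   5  20]
brown top [255.4 157.3] [ 238  138   36   40 1117]
   scene [268.2 222. ] [ 246  207   44   31 1115]
   tri [690.9 -81.3  83.8] 4.3
((255.40797424316406, 157.25599670410156), (30.589414596557617, 36.85040283203125), 10.30484676361084) [array([641., -23.]), array([761., -46.]), array([ 741., -144.]), array([ 623., -121.])]
knob [580.59474254  -4.94833096  68.        ]
big [ 544.31175996 -259.48814493   41.        ]
(598, 650, 3)
```

View pics/crop.png

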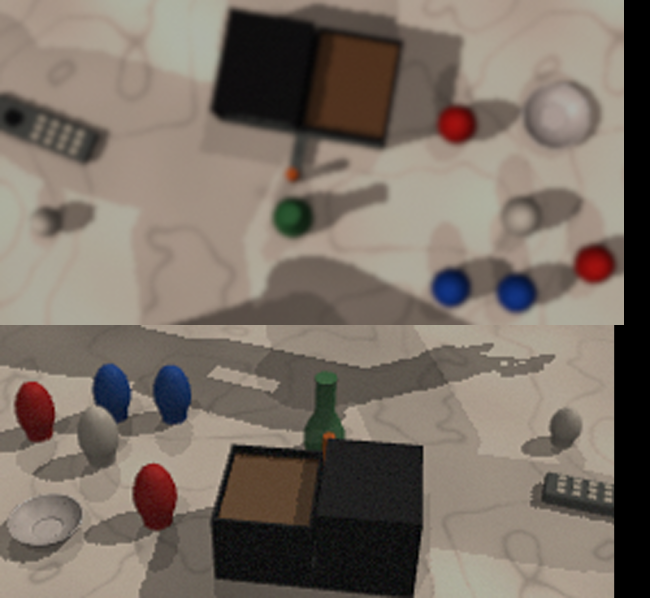

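The crop confirms the choice. The white big egg is at crop (521,216), which is about (320.4,208.1) in the full image. The small egg at (45,221) maps to about (137.3,210), and the vase neck in the scene view is at (293,173). The caddy checks out too, with yaw about -10.9°: the knob I predict from the compartment's centre falls within 3 mm of the measured knob.

Run:
```python
from h import *
T,S=optics.snapshot("top"),optics.snapshot("scene")
def egg(s,c,R):  # egg = compact patch brighter/greyer: report Hough circle centre in upscaled saturation+grey image
    x,y=map(int,c); w=s["pixels"][y-R:y+R,x-R:x+R].astype(float)
    d=w[...,2]-w[...,0]; bg=np.median(np.r_[d[0],d[-1],d[:,0],d[:,-1]])
    m=(d<bg*0.6).astype(np.uint8); m=cv2.morphologyEx(m,cv2.MORPH_OPEN,np.ones((2,2),np.uint8)); n,l,st,cc=cv2.connectedComponentsWithStats(m)
    i=1+np.argmax(st[1:,4]); return cc[i]+[x-R,y-R],st[i]
for n,ct,cs,z in[("big",(320,208),(193,198),42),("small",(137,210),(399,195),28)]:
    for a,b in[(np.array(ct)+.4,np.array(cs)+.3)]:
        p,e=tri(ray(T,*a),ray(S,*b)); print(n,"hand",p.round(1),round(e,1),onz(T,*a,z).round(1),onz(S,*b,z).round(1))
    for s,c in((T,ct),(S,cs)):
        q,st=egg(s,c,13 if s is T else 20); print("  auto",q.round(1),st,onz(s,*q,z).round(1))
print("vase lip scene",onz(S,293.3,173.3,120),"top belly",onz(T,231.6,208.4,60))
print(r.sense()["tool_pos"],r.sense()["tcp_rot"])
```

```text
big hand [ 524.  -294.4   40.6] 5.1 [ 524.2 -296.8   42. ] [ 526.  -291.5   42. ]Traceback (most recent call last):
  File "<stdin>", line 12, in <module>
  File "<stdin>", line 7, in egg
    return _wrapfunc(a, 'argmax', axis=axis, out=out, **kwds)
    return bound(*args, **kwds)
ValueError: attempt to get argmax of an empty sequence
```

Run:
```python
from h import *
T,S=optics.snapshot("top"),optics.snapshot("scene")
p,e=tri(ray(T,137.6,210.2),ray(S,398.8,194.8)); print("small",p.round(1),round(e,1),onz(T,137.6,210.2,28).round(1),onz(S,398.8,194.8,28).round(1))
print("vase lip scene",onz(S,293.3,173.3,118),"top",onz(T,231.6,208.4,60))
s=r.sense();print(s["tool_pos"],s["tcp_rot"])
print(tool([526,-4,230]))
print(tool([526,-4,78]))
```

```text
small [526.2 315.7  26. ] 5.6 [525.4 312.3  28. ] [528.6 317.5  28. ]
vase lip scene [5.26585058e+02 2.24009602e-01 1.18000000e+02] top [526.58868678  -3.6827592   60.        ]
[237.32224355 550.97599252 195.91839479] [-1.79982484e+02 -1.46239639e-03  1.56692774e+02]
[-484.70230604 -395.4797845   -33.97307351]
[-484.70618563 -395.4333156   118.02691934]
```

Request:
{"api": "step_hand", "payload": {
  "plan": [0,0,-6,-60,-49,0,85,0,0,-12.4,-120,-98,0,85,0,0,-12.4,-180,-146,0,85,0,0,-12.4,-240,-195,0,85,0,0,-12.4,-300,-244,0,85,0,0,-12.4,-360,-293,0,85,0,0,-12.4,-420,-341,0,85,0,0,-12.4,-465,-378,0,85],
  "grip_n": 40
}}

```text
time: 1.4
tool_pos: [469.7, 106.0, 196.5]
tcp_rot: [180.0, 0.1, 169.1]
ft_force: [0.8, 1.4, 0.2]
finger_gap: 85.3
grip_force: 0.0
```

```bash
python3 -c "
from h import *
print(tool([526.5,-2,196]),tool([526.5,-2,76]),r.sense()['tcp_rot'])"
```

```text
[-76.1889239  -95.29985279   0.55639563] [-76.05726803 -95.36086397 120.5563079 ] [1.79970869e+02 6.28610601e-02 1.69091606e+02]
```

Request:
{"api": "step_hand", "payload": {
  "plan": [0,0,0,0,0,0,85,0,0,0,0,0,0,85],
  "grip_n": 40
}}

```text
time: 1.65
tool_pos: [468.8, 107.9, 196.1]
tcp_rot: [180.0, -0.0, 169.0]
ft_force: [-0.5, -1.2, 0.0]
finger_gap: 84.5
grip_force: 0.0
```

```bash
python3 -c "
from h import *
print(tool([526.5,-2,196]),tool([526.5,-2,76]),r.sense()['tcp_rot'])"
```

```text
[-7.75751532e+01 -9.69281184e+01 -1.04573148e-03] [-77.62367403 -96.97318548 119.998936  ] [ 1.79978482e+02 -2.31669776e-02  1.69018550e+02]
```

Request:
{"api": "step_hand", "payload": {
  "plan": [0,0,0,-31,-39,0,85,0,0,0,-62,-78,0,85,0,0,0,-77.6,-97,0,85,0,0,0,-77.6,-97,20,85,0,0,0,-77.6,-97,55,85,0,0,0,-77.6,-97,90,85,0,0,0,-77.6,-97,112,85,0,0,0,-77.6,-97,118,85],
  "grip_n": 40
}}

```text
time: 2.65
tool_pos: [524.2, 0.3, 75.3]
tcp_rot: [180.0, -0.3, 169.2]
ft_force: [0.7, -0.4, 0.8]
finger_gap: 85.0
grip_force: 0.0
```

Run:
```python
from h import *
for n,(x0,y0,x1,y1) in{"scene":(220,120,350,280)}.items():
    s=optics.snapshot(n);cv2.imwrite("pics/vase1.png",cv2.resize(s["pixels"][y0:y1,x0:x1],None,fx=3.5,fy=3.5))
print(tool([526.5,-2,78]))
```

```text
[-1.97381728 -1.55177351 -2.15830355]
```

View pics/vase1.png

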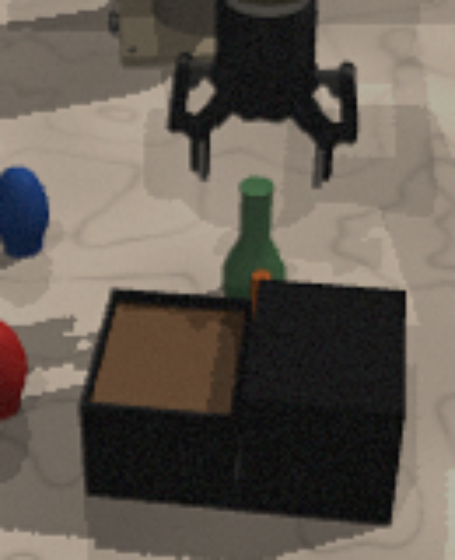

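Run:
```python
from h import *
S=optics.snapshot("scene");T=optics.snapshot("top")
def proj(s,p):
    q=np.linalg.inv(s["pose"])@np.r_[p,1]; return np.array([s["cx"]+s["fx"]*q[0]/-q[2],s["cy"]-s["fy"]*q[1]/-q[2]]).round(1)
p=r.sense()["tool_pos"];print(p,r.sense()["time"])
for n,x in[("tcp",p),("tips",p+[0,0,13]),("vaselip",[526.5,-2,120]),("vase68",[526.5,-2,68]),("vasebase",[526.5,-2,0]),("knob",[580.6,-5,70]),("covertop",[626,-68,91])]: print(n,proj(S,x),proj(T,x))
w=S["pixels"][120:280,220:350];cv2.imwrite("pics/vase2.png",cv2.resize(w,None,fx=3.5,fy=3.5))
cv2.imwrite("pics/vase2.png",np.hstack([cv2.resize(w,None,fx=2.5,fy=2.5),cv2.resize(T["pixels"][130:230,160:290],None,fx=3,fy=4)]))
```

```text
[526.67088306  -0.92124265  78.36567215] 2.8
tcp [292.5 184.7] [230.4 208.1]
tips [292.6 181. ] [230.2 208. ]
vaselip [292.5 172.7] [230.  207.6]
vase68 [292.  187.6] [230.9 208.3]
vasebase [291.4 205.8] [232.1 209.2]
knob [292.9 198.5] [231.7 191.7]
covertop [271.2 203.6] [250.8 176.9]
```

View pics/vase2.png

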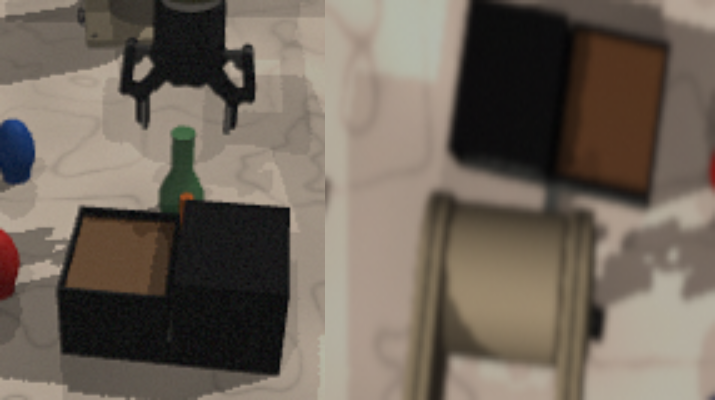

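Run:
```python
from h import *
S=optics.snapshot("scene");T=optics.snapshot("top")
def proj(s,p):
    q=np.linalg.inv(s["pose"])@np.r_[p,1]; return np.array([s["cx"]+s["fx"]*q[0]/-q[2],s["cy"]-s["fy"]*q[1]/-q[2]]).round(1)
c=np.array([237.3,551,196.1])
a=np.radians(66.7);d=np.array([np.cos(a),np.sin(a),0])*45
for h in(0,13,30,50):
  print(h,[(proj(S,c+k*d+[0,0,h]),proj(T,c+k*d+[0,0,h])) for k in(1,-1)])
print("base",proj(S,[0,0,0]),proj(T,[0,0,0]))
A=cv2.imread("pics/scene0.png")[20:120,400:512];B=cv2.imread("pics/top0.png")[280:380,0:112]
cv2.imwrite("pics/init.png",np.hstack([cv2.resize(A,None,fx=3.5,fy=3.5),cv2.resize(B,None,fx=3.5,fy=3.5)]))
```

```text
0 [(array([465.1, 100.8]), array([ 25. , 301.7])), (array([435.9,  97.2]), array([ 53. , 313.8]))]
13 [(array([466.3,  97. ]), array([ 22.7, 302.4])), (array([436.9,  93.6]), array([ 51. , 314.7]))]
30 [(array([467.8,  92.1]), array([ 19.6, 303.4])), (array([438.2,  88.7]), array([ 48.2, 315.8]))]
50 [(array([469.7,  86.1]), array([ 15.8, 304.6])), (array([439.8,  82.8]), array([ 44.9, 317.2]))]
base [279.5 125.1] [232.5 368.6]
```

View pics/init.png

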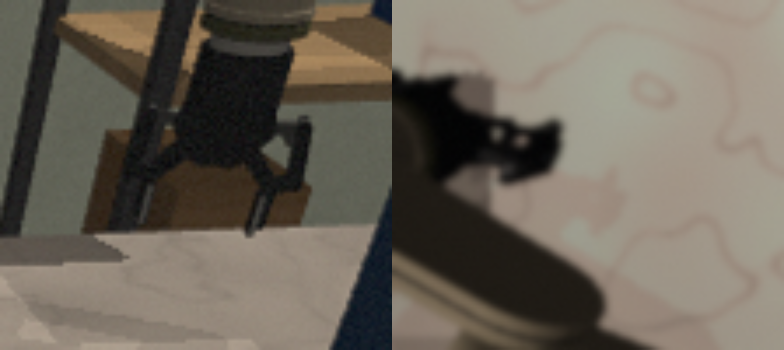

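Both views put the visible fingertips about 35 mm higher than the reported TCP implies: they sit level with the vase lip, at image row 171. I'll lower a little, which is safe either way, and narrow the fingers to check this against the vase.

Request:
{"api": "step_hand", "payload": {
  "plan": [0,0,0,0,-1,5,70,0,0,0,0,-1,10,60,0,0,0,0,-1,15,50,0,0,0,0,-1,18,45,0,0,0,0,-1,18,45,0,0,0,0,-1,18,45],
  "grip_n": 40
}}

```text
time: 3.65
tool_pos: [526.7, -3.0, 60.2]
tcp_rot: [180.0, 0.0, 169.1]
ft_force: [1.7, -0.7, -0.1]
finger_gap: 44.9
grip_force: 0.0
```

Run:
```python
from h import *
s=optics.snapshot("scene");cv2.imwrite("pics/vase3.png",cv2.resize(s["pixels"][130:230,240:340],None,fx=5,fy=5,interpolation=2))
```

```text
(no output)
```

View pics/vase3.png

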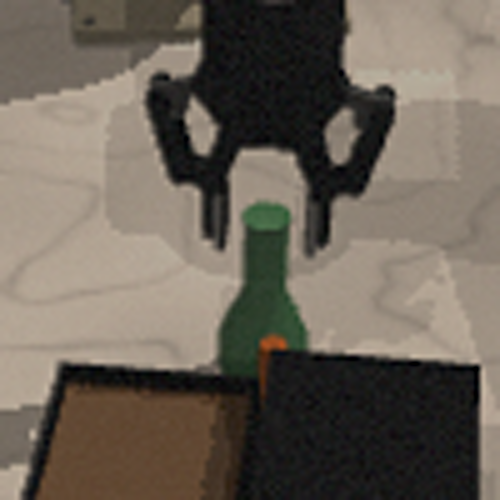

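Request:
{"api": "step_hand", "payload": {
  "plan": [0,0,0,0,0,0,10,0,0,0,0,0,0,10,0,0,0,0,0,0,10,0,0,0,0,0,0,10],
  "grip_n": 20
}}

```text
time: 4.2
tool_pos: [526.9, -3.0, 60.4]
tcp_rot: [180.0, 0.0, 169.1]
ft_force: [-0.4, 1.0, 2.3]
finger_gap: 26.9
grip_force: 19.7
```

Request:
{"api": "step_hand", "payload": {
  "plan": [0,0,0,0,0,0,50,0,0,0,0,0,0,50,0,0,0,0,0,6,50,0,0,0,0,0,11,50,0,0,0,0,0,11,10,0,0,0,0,0,11,10,0,0,0,0,0,11,10,0,0,0,0,0,11,10],
  "grip_n": 50
}}

```text
time: 5.2
tool_pos: [526.6, -3.0, 49.1]
tcp_rot: [-180.0, 0.0, 169.1]
ft_force: [0.2, -0.8, -1.7]
finger_gap: 25.5
grip_force: 49.0
```

Request:
{"api": "step_hand", "payload": {
  "plan": [0,0,0,0,0,0,10,0,0,0,0,0,-10,10,0,0,0,0,0,-20,10,0,0,0,0,0,-20,10],
  "grip_n": 50
}}

```text
time: 5.7
tool_pos: [527.9, -3.1, 70.9]
tcp_rot: [180.0, 0.2, 169.1]
ft_force: [-0.5, 0.0, -0.7]
finger_gap: 25.4
grip_force: 49.1
```

```bash
python3 - <<'E'
from h import *
s=optics.snapshot("scene");cv2.imwrite("pics/vase4.png",cv2.resize(s["pixels"][130:230,240:340],None,fx=5,fy=5,interpolation=2))
E
```

```text
(no output)
```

View pics/vase4.png

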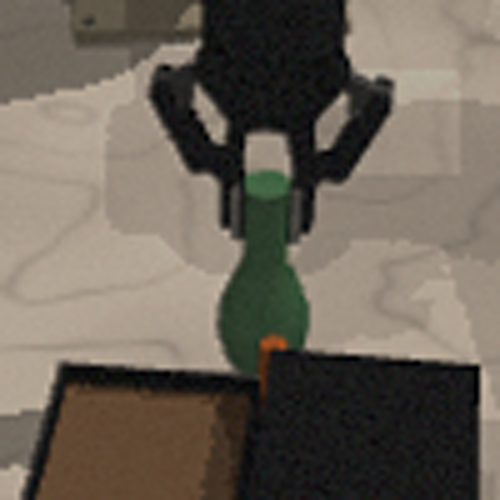

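The vase hangs upright in the grip and is lifted about 21 mm, with the lip at crop row 183 and the fingertips at row 240. It left the mantel with the reported TCP at 49, so it should stand in the compartment at a reported height of about 130.

Request:
{"api": "step_hand", "payload": {
  "plan": [0,0,0,0,0,-25,10,0,0,0,0,0,-60,10,0,0,0,0,0,-99,10,0,0,0,-20,-5,-99,10,0,0,0,-50,-13,-99,10,0,0,0,-80,-21,-99,10,0,0,0,-110,-29,-99,10,0,0,0,-140,-37,-99,10],
  "grip_n": 50
}}

```text
time: 6.75
tool_pos: [657.7, -66.3, 167.5]
tcp_rot: [-180.0, -0.0, 169.1]
ft_force: [0.5, -0.3, -0.6]
finger_gap: 25.6
grip_force: 49.2
```

Request:
{"api": "step_hand", "payload": {
  "plan": [0,0,0,-25,-7,0,10,0,0,0,-40,-11,0,10,0,0,0,-40,-11,0,10,0,0,0,-40,-11,0,10],
  "grip_n": 50
}}

```text
time: 7.25
tool_pos: [693.7, -83.9, 167.6]
tcp_rot: [180.0, -0.1, 169.1]
ft_force: [0.2, 0.1, -1.4]
finger_gap: 25.5
grip_force: 49.2
```

```bash
python3 -c "
from h import *
print(tool([696,-84,130]))"
```

```text
[-2.35086262  0.33876942 37.56859028]
```

Request:
{"api": "step_hand", "payload": {
  "plan": [0,0,0,-2,0,10,10,0,0,0,-2,0,22,10,0,0,0,-2,0,30,10,0,0,0,-2,0,33,10,0,0,0,-2,0,34.5,10,0,0,0,-2,0,35.5,10,0,0,0,-2,0,35.5,10],
  "grip_n": 50
}}

```text
time: 8.12
tool_pos: [696.4, -84.6, 132.9]
tcp_rot: [180.0, 0.0, 169.1]
ft_force: [-0.9, 0.4, -1.6]
finger_gap: 25.4
grip_force: 49.2
```

```bash
python3 - <<'E'
from h import *
s=optics.snapshot("scene");cv2.imwrite("pics/vase5.png",cv2.resize(s["pixels"][130:280,220:350],None,fx=4,fy=4,interpolation=2))
E
```

```text
(no output)
```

View pics/vase5.png

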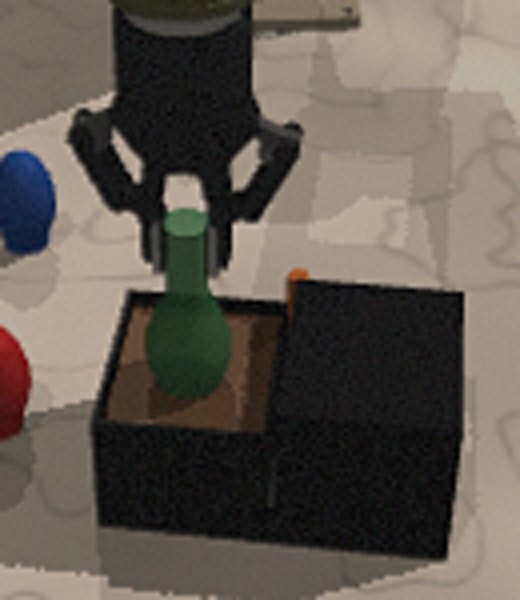

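The vase hangs over the middle of the compartment, with its base at crop (190,390). I'll set it down and release it.

Request:
{"api": "step_hand", "payload": {
  "plan": [0,0,0,0,0,1.5,10,0,0,0,0,0,2.5,10,0,0,0,0,0,2.5,10],
  "grip_n": 20
}}

```text
time: 8.55
tool_pos: [696.1, -84.6, 129.9]
tcp_rot: [180.0, -0.0, 169.1]
ft_force: [-0.4, 1.1, -1.4]
finger_gap: 25.4
grip_force: 49.2
```

Request:
{"api": "step_hand", "payload": {
  "plan": [0,0,0,0,0,0.8,10,0,0,0,0,0,0.8,10]
}}

```text
time: 8.8
tool_pos: [696.4, -84.6, 129.8]
tcp_rot: [-180.0, 0.0, 169.1]
ft_force: [0.1, -0.0, 1.2]
finger_gap: 25.7
grip_force: 49.4
```

Request:
{"api": "step_hand", "payload": {
  "plan": [0,0,0,0,0,0,35,0,0,0,0,0,0,60,0,0,0,0,0,0,60,0,0,0,0,0,-15,60,0,0,0,0,0,-50,60,0,0,0,0,0,-90,60,0,0,0,0,0,-100,60,0,0,0,0,0,-100,60],
  "grip_n": 20
}}

```text
time: 9.8
tool_pos: [696.9, -84.7, 231.0]
tcp_rot: [-180.0, 0.2, 169.1]
ft_force: [-0.4, -0.0, -0.6]
finger_gap: 60.0
grip_force: 0.0
```

Run:
```python
from h import *
print(tool([530,45,230]))
# vase check
s=optics.snapshot("scene");p=s["pixels"].astype(int);m=((p[...,1]>p[...,2]+12)&(p[...,1]>p[...,0]+5)).astype(np.uint8)
print(blob(m,(240,150,300,240))[:2])
```

```text
[188.45868315  95.7888064    0.4568216 ]
(array([266.84992101, 208.82780411]), array([257, 183,  21,  47, 633], dtype=int32))
```

Request:
{"api": "step_hand", "payload": {
  "plan": [0,0,0,45,11,0,40,0,0,0,100,24,0,0,0,0,0,150,36,0,0,0,0,0,200,48,0,0,0,0,0,200,48,40,0,0,0,0,200,48,90,0,0,0,0,200,48,140,0,0,0,0,200,48,175,0],
  "grip_n": 20
}}

```text
time: 10.85
tool_pos: [505.7, 0.7, 49.8]
tcp_rot: [-180.0, -0.3, 169.1]
ft_force: [0.0, 0.4, -0.2]
finger_gap: 0.0
grip_force: 0.0
```

Request:
{"api": "step_hand", "payload": {
  "plan": [0,0,0,0,0,18,0,0,0,0,0,0,31,0,0,0,0,0,0,35,0,0,0,0,0,0,35,0]
}}

```text
time: 11.35
tool_pos: [509.7, 0.3, 20.1]
tcp_rot: [180.0, 0.1, 169.1]
ft_force: [0.8, 0.5, 0.5]
finger_gap: 0.2
grip_force: 0.0
```

Request:
{"api": "step_hand", "payload": {
  "plan": [0,0,0,0,0,5,0,0,0,0,0,0,10,0,0,0,0,0,0,10,0,0,0,0,0,0,10,0]
}}

```text
time: 11.85
tool_pos: [508.9, 0.4, 9.3]
tcp_rot: [180.0, -0.0, 169.1]
ft_force: [0.3, 0.7, 0.5]
finger_gap: -0.1
grip_force: 0.0
```

Request:
{"api": "step_hand", "payload": {
  "plan": [0,0,0,0,0,5,0,0,0,0,0,0,9,0,0,0,0,0,0,9,0,0,0,0,0,0,9,0]
}}

```text
time: 12.35
tool_pos: [508.9, 0.4, 0.3]
tcp_rot: [-180.0, -0.0, 169.1]
ft_force: [0.6, 0.5, -0.8]
finger_gap: -0.0
grip_force: 0.0
```

```bash
python3 - <<'E'
from h import *
for n,b in(("scene",(230,150,350,280)),):
    s=optics.snapshot(n);x0,y0,x1,y1=b;cv2.imwrite("pics/touch.png",cv2.resize(s["pixels"][y0:y1,x0:x1],None,fx=4,fy=4,interpolation=2))
E
```

```text
(no output)
```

There's no contact at a reported z of 0, so the tool really is higher than reported. I'll carry on down carefully.

Request:
{"api": "step_hand", "payload": {
  "plan": [0,0,0,0,0,5,0,0,0,0,0,0,10,0,0,0,0,0,0,10,0]
}}

```text
time: 12.78
tool_pos: [508.3, 0.4, -10.4]
tcp_rot: [-180.0, -0.1, 169.1]
ft_force: [0.5, 0.9, -0.6]
finger_gap: -0.3
grip_force: 0.0
```

Request:
{"api": "step_hand", "payload": {
  "plan": [0,0,0,0,0,4,0,0,0,0,0,0,8,0,0,0,0,0,0,8,0]
}}

```text
time: 13.15
tool_pos: [508.5, 0.4, -18.2]
tcp_rot: [-180.0, -0.1, 169.1]
ft_force: [0.9, 0.8, 0.5]
finger_gap: 0.0
grip_force: 0.0
```

Request:
{"api": "step_hand", "payload": {
  "plan": [0,0,0,0,0,4,0,0,0,0,0,0,4,0],
  "only": "pos|force"
}}

```text
tool_pos: [508.6, 0.4, -22.1]
ft_force: [-0.6, -0.6, 0.2]
grip_force: 0.0
```

Request:
{"api": "step_hand", "payload": {
  "plan": [0,0,0,0,0,3,0,0,0,0,0,0,3,0],
  "only": "pos|ft"
}}

```text
tool_pos: [508.7, 0.4, -25.0]
ft_force: [0.2, 0.3, -0.7]
```

Request:
{"api": "step_hand", "payload": {
  "plan": [0,0,0,0,0,3,0,0,0,0,0,0,3,0],
  "only": "pos|ft"
}}

```text
tool_pos: [508.7, 0.4, -28.0]
ft_force: [-0.0, 0.4, -0.1]
```

Request:
{"api": "step_hand", "payload": {
  "plan": [0,0,0,0,0,2,0,0,0,0,0,0,2,0],
  "only": "pos|ft"
}}

```text
tool_pos: [508.8, 0.4, -29.9]
ft_force: [0.1, -0.2, -0.6]
```

Request:
{"api": "step_hand", "payload": {
  "plan": [0,0,0,0,0,2,0,0,0,0,0,0,2,0],
  "only": "pos|ft"
}}

```text
tool_pos: [508.7, 0.4, -31.9]
ft_force: [0.3, -0.0, -0.6]
```

Request:
{"api": "step_hand", "payload": {
  "plan": [0,0,0,0,0,2,0,0,0,0,0,0,2,0],
  "only": "pos|ft"
}}

```text
tool_pos: [508.7, 0.4, -33.9]
ft_force: [-0.6, -0.6, 0.1]
```

Request:
{"api": "step_hand", "payload": {
  "plan": [0,0,0,0,0,1.5,0,0,0,0,0,0,1.5,0],
  "only": "pos|ft"
}}

```text
tool_pos: [509.0, 0.4, -35.1]
ft_force: [0.2, 0.5, 0.9]
```

Request:
{"api": "step_hand", "payload": {
  "plan": [0,0,0,0,0,1,0,0,0,0,0,0,1,0],
  "only": "pos|ft"
}}

```text
tool_pos: [509.1, 0.4, -35.2]
ft_force: [-6.7, 0.5, 13.5]
```

Request:
{"api": "step_hand", "payload": {
  "plan": [0,0,0,0,0,1.5,0,0,0,0,0,0,1.5,0],
  "only": "pos|ft"
}}

```text
tool_pos: [509.1, 0.4, -35.3]
ft_force: [-15.5, 1.7, 29.7]
```

Run:
```python
from h import *
a=cv2.imread("pics/touch.png");s=optics.snapshot("scene");b=cv2.resize(s["pixels"][150:280,230:350],None,fx=4,fy=4,interpolation=2)
# dark finger lowest rows near u~292: print V profile of a column strip
h=s["pixels"].max(2)
print(h[170:225,293].tolist()); print(cv2.resize(a,(120,130)).max(2)[20:75,63].tolist())
```

```text
[9, 19, 22, 24, 22, 22, 28, 28, 22, 23, 26, 20, 18, 54, 133, 154, 171, 174, 169, 128, 56, 25, 26, 47, 59, 56, 57, 101, 155, 146, 85, 72, 59, 45, 44, 42, 39, 33, 34, 25, 26, 25, 27, 28, 28, 26, 20, 20, 30, 23, 26, 27, 20, 28, 28]
[20, 23, 26, 55, 135, 161, 163, 159, 131, 160, 94, 21, 24, 24, 38, 46, 44, 43, 44, 46, 54, 54, 50, 62, 109, 165, 160, 153, 147, 143, 79, 70, 62, 47, 50, 35, 41, 36, 35, 27, 29, 29, 21, 28, 23, 30, 24, 27, 28, 21, 29, 22, 30, 30, 28]
```

The fingertips touch the mantel at a reported z of -35.1, so true z = reported + 35. Next is the knob, at reported z 2 with the fingers closing along the caddy's y.

Request:
{"api": "step_hand", "payload": {
  "plan": [0,0,0,0,0,-30,30,0,0,0,0,0,-60,60,0,0,0,0,0,-90,60,0,0,0,-40,4,-90,60,0,0,0,-71.5,8.3,-90,60,0,0,0,-71.5,8.3,-65,60,0,0,0,-71.5,8.3,-45,60,0,0,0,-71.5,8.3,-40,60],
  "grip_n": 30
}}

```text
time: 16.45
tool_pos: [578.4, -4.8, -0.2]
tcp_rot: [-180.0, -0.2, 169.1]
ft_force: [-0.5, 0.9, -0.3]
finger_gap: 60.4
grip_force: 0.0
```

Request:
{"api": "step_hand", "payload": {
  "plan": [0,0,0,0,0,0,5,0,0,0,0,0,0,5,0,0,0,0,0,0,5,0,0,0,0,0,0,5]
}}

```text
time: 16.95
tool_pos: [581.8, -3.5, 3.6]
tcp_rot: [179.9, 0.1, 169.1]
ft_force: [1.9, 6.5, 1.6]
finger_gap: 14.6
grip_force: 31.0
```

Request:
{"api": "step_hand", "payload": {
  "plan": [0,0,0,10,0,0,5,0,0,0,30,0,0,5,0,0,0,55,0,0,5,0,0,0,80,0,0,5,0,0,0,100,0,0,5,0,0,0,112,0,0,5,0,0,0,116,0,0,5,0,0,0,116,0,0,5]
}}

```text
time: 17.95
tool_pos: [467.6, 18.1, 3.6]
tcp_rot: [179.9, 0.1, 169.1]
ft_force: [-0.1, 6.4, 2.1]
finger_gap: 15.0
grip_force: 31.1
```

Request:
{"api": "step_hand", "payload": {
  "plan": [0,0,0,1.5,0,0,5,0,0,0,1.5,0,0,5]
}}

```text
time: 18.2
tool_pos: [466.5, 18.3, 3.6]
tcp_rot: [179.9, 0.1, 169.1]
ft_force: [1.3, 7.0, 1.1]
finger_gap: 14.6
grip_force: 31.0
```

Request:
{"api": "step_hand", "payload": {
  "plan": [0,0,0,1.5,0,0,5,0,0,0,2.5,0,0,5,0,0,0,2.5,0,0,5]
}}

```text
time: 18.58
tool_pos: [465.8, 18.5, 3.7]
tcp_rot: [179.9, 0.4, 169.1]
ft_force: [10.5, 5.4, -9.4]
finger_gap: 14.8
grip_force: 30.0
```

Request:
{"api": "step_hand", "payload": {
  "plan": [0,0,0,2,0,0,5,0,0,0,2,0,0,5]
}}

```text
time: 18.82
tool_pos: [466.0, 18.4, 3.8]
tcp_rot: [179.9, 0.6, 169.1]
ft_force: [23.4, 4.0, -20.8]
finger_gap: 15.1
grip_force: 29.8
```

The tray reached its stop, so it is at 0.12 with the knob at (466,18). The bay centres are therefore about (566,-54) for the low side and (586,48) for the high side. I'll release the knob and fetch the big egg first.

Request:
{"api": "step_hand", "payload": {
  "plan": [0,0,0,-5,0,0,5,0,0,0,-5,0,0,40,0,0,0,-5,0,0,60,0,0,0,-5,0,-25,85,0,0,0,-5,0,-60,85,0,0,0,-5,0,-92,85,0,0,0,-25,-50,-92,85,0,0,0,-45,-105,-92,85],
  "grip_n": 30
}}

```text
time: 19.82
tool_pos: [486.0, -94.4, 95.4]
tcp_rot: [-180.0, 0.1, 169.2]
ft_force: [0.6, 0.9, -0.1]
finger_gap: 85.1
grip_force: 0.0
```

Request:
{"api": "step_hand", "payload": {
  "plan": [0,0,0,-22,-55,0,85,0,0,0,-44,-110,0,85,0,0,0,-66,-165,0,85,0,0,0,-72,-190,0,85,0,0,0,-72,-190,0,85]
}}

```text
time: 20.45
tool_pos: [519.4, -295.7, 94.1]
tcp_rot: [-180.0, -0.0, 168.9]
ft_force: [-0.9, 0.8, -0.0]
finger_gap: 84.8
grip_force: 0.0
```

```bash
python3 -c "
from h import *
print(tool([525,-294,-18]))"
```

```text
[ -5.2388186    2.77969807 112.13092163]
```

Request:
{"api": "step_hand", "payload": {
  "plan": [0,0,0,-5.2,2.8,30,85,0,0,0,-5.2,2.8,60,85,0,0,0,-5.2,2.8,85,85,0,0,0,-5.2,2.8,102,85,0,0,0,-5.2,2.8,111,85,0,0,0,-5.2,2.8,112,85],
  "grip_n": 20
}}

```text
time: 21.2
tool_pos: [525.5, -291.6, -17.8]
tcp_rot: [180.0, -0.0, 169.1]
ft_force: [0.1, -0.1, -0.3]
finger_gap: 84.9
grip_force: 0.0
```

Request:
{"api": "step_hand", "payload": {
  "plan": [0,0,0,0,0,0,70,0,0,0,0,0,0,62,0,0,0,0,0,0,56,0,0,0,0,0,0,50,0,0,0,0,0,0,45,0,0,0,0,0,0,45]
}}

```text
time: 21.95
tool_pos: [526.1, -292.6, -16.7]
tcp_rot: [-180.0, 0.1, 169.1]
ft_force: [-1.5, -0.4, 5.4]
finger_gap: 51.2
grip_force: 20.6
```

Request:
{"api": "step_hand", "payload": {
  "plan": [0,0,0,0,0,0,40,0,0,0,0,0,-8,40,0,0,0,0,0,-25,40,0,0,0,0,0,-60,40,0,0,0,0,0,-90,40,0,0,0,0,0,-112,40,0,0,0,0,0,-112,40],
  "grip_n": 35
}}

```text
time: 22.82
tool_pos: [527.4, -293.0, 97.7]
tcp_rot: [-179.9, 0.3, 169.1]
ft_force: [-0.1, -0.2, -1.0]
finger_gap: 50.9
grip_force: 36.8
```

```bash
python3 -c "
from h import *
print(tool([586,48.3,96]))
s=optics.snapshot('scene');cv2.imwrite('pics/egg1.png',cv2.resize(s['pixels'][100:260,130:330],None,fx=3.5,fy=3.5))"
```

```text
[  7.02310301 346.26804612   0.95260048]
```

View pics/egg1.png

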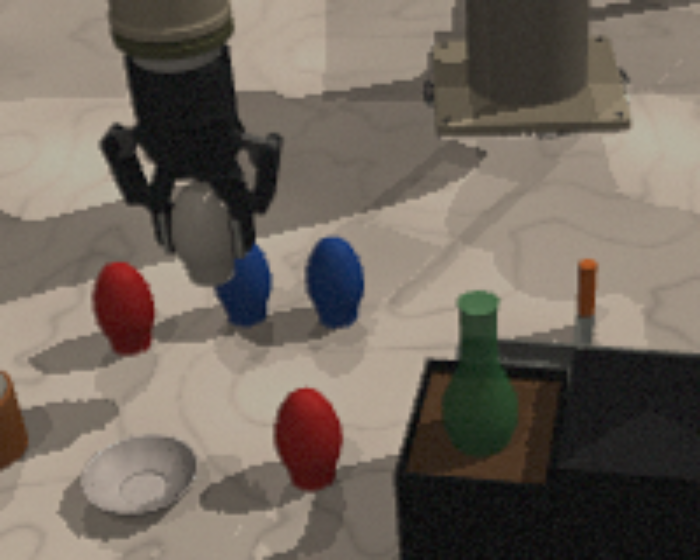

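The picture shows the big egg held upright at (205,235), the vase upright in the compartment at (480,400), and the tray out with the knob at (587,265). I'll carry the egg to the high-cover bay.

Request:
{"api": "step_hand", "payload": {
  "plan": [0,0,0,1,25,0,40,0,0,0,2,75,0,40,0,0,0,3,125,0,40,0,0,0,4,175,0,40,0,0,0,5,225,0,40,0,0,0,6,275,0,40,0,0,0,7,320,0,40,0,0,0,7,346,0,40],
  "grip_n": 35
}}

```text
time: 23.88
tool_pos: [583.0, 51.6, 92.5]
tcp_rot: [-180.0, -0.2, 169.2]
ft_force: [0.2, 0.0, -2.2]
finger_gap: 50.5
grip_force: 36.8
```

Request:
{"api": "step_hand", "payload": {
  "plan": [0,0,0,0,0,0,40,0,0,0,0,0,0,40]
}}

```text
time: 24.12
tool_pos: [583.3, 48.6, 93.1]
tcp_rot: [-180.0, -0.1, 169.1]
ft_force: [0.1, -0.1, -0.7]
finger_gap: 50.3
grip_force: 36.9
```

```bash
python3 -c "
from h import *
print(tool([586,48.3,-5.5]))"
```

```text
[-2.91176859  0.26365785 98.56581477]
```

Request:
{"api": "step_hand", "payload": {
  "plan": [0,0,0,-2,0,30,40,0,0,0,-2,0,60,40,0,0,0,-2,0,80,40,0,0,0,-2,0,90,40,0,0,0,-2,0,95,40,0,0,0,-2,0,97,40,0,0,0,-2,0,97,40],
  "grip_n": 35
}}

```text
time: 25.0
tool_pos: [586.8, 48.8, -1.9]
tcp_rot: [180.0, 0.1, 169.1]
ft_force: [-0.5, 0.3, -1.0]
finger_gap: 50.3
grip_force: 36.9
```

Request:
{"api": "step_hand", "payload": {
  "plan": [0,0,0,0,0,1.5,40,0,0,0,0,0,1.5,40],
  "only": "pos|ft|gap"
}}

```text
tool_pos: [586.3, 48.8, -4.0]
ft_force: [0.6, 0.2, -1.9]
finger_gap: 50.5
```

Request:
{"api": "step_hand", "payload": {
  "plan": [0,0,0,0,0,1,40,0,0,0,0,0,1,40],
  "only": "pos|ft|gap"
}}

```text
tool_pos: [586.1, 48.8, -5.3]
ft_force: [0.1, -0.9, -1.3]
finger_gap: 51.0
```

Request:
{"api": "step_hand", "payload": {
  "plan": [0,0,0,0,0,1,40,0,0,0,0,0,1,40],
  "only": "pos|ft|gap"
}}

```text
tool_pos: [586.1, 48.7, -6.3]
ft_force: [-0.6, 0.1, -0.9]
finger_gap: 50.6
```

Request:
{"api": "step_hand", "payload": {
  "plan": [0,0,0,0,0,1,40,0,0,0,0,0,1,40],
  "only": "pos|ft|gap"
}}

```text
tool_pos: [586.7, 48.7, -6.6]
ft_force: [-1.2, -0.2, 2.9]
finger_gap: 50.5
```

Request:
{"api": "step_hand", "payload": {
  "plan": [0,0,0,0,0,0,55,0,0,0,0,0,0,70,0,0,0,0,0,0,78,0,0,0,0,0,-20,78,0,0,0,0,0,-60,78,0,0,0,0,0,-105,78,0,0,0,20,45,-105,80,0,0,0,45,100,-105,80],
  "grip_n": 20
}}

```text
time: 27.0
tool_pos: [562.3, 155.9, 100.9]
tcp_rot: [179.9, 0.2, 168.9]
ft_force: [1.0, 0.8, -1.2]
finger_gap: 79.8
grip_force: 0.0
```

Request:
{"api": "step_hand", "payload": {
  "plan": [0,0,0,22,50,0,80,0,0,0,44,100,0,80,0,0,0,64,150,0,80,0,0,0,64,150,0,80,0,0,0,64,150,0,80]
}}

```text
time: 27.62
tool_pos: [526.7, 315.0, 98.9]
tcp_rot: [180.0, 0.1, 169.1]
ft_force: [0.7, 0.8, -0.6]
finger_gap: 79.6
grip_force: 0.0
```

```bash
python3 -c "
from h import *
print(tool([527,315,-28.5]))"
```

```text
[-2.11912515e-01  1.10008103e-02  1.27389479e+02]
```

Request:
{"api": "step_hand", "payload": {
  "plan": [0,0,0,0,0,30,80,0,0,0,0,0,60,80,0,0,0,0,0,90,80,0,0,0,0,0,112,80,0,0,0,0,0,123,80,0,0,0,0,0,127,80,0,0,0,0,0,127,80],
  "grip_n": 20
}}

```text
time: 28.5
tool_pos: [527.1, 314.7, -28.4]
tcp_rot: [180.0, 0.0, 169.1]
ft_force: [0.1, -0.3, 0.1]
finger_gap: 80.2
grip_force: 0.0
```

Request:
{"api": "step_hand", "payload": {
  "plan": [0,0,0,0,0,0,68,0,0,0,0,0,0,60,0,0,0,0,0,0,52,0,0,0,0,0,0,45,0,0,0,0,0,0,38,0,0,0,0,0,0,32,0,0,0,0,0,0,32]
}}

```text
time: 29.38
tool_pos: [526.5, 314.9, -28.9]
tcp_rot: [180.0, 0.0, 169.1]
ft_force: [-1.1, 0.3, 4.4]
finger_gap: 38.6
grip_force: 20.2
```

Request:
{"api": "step_hand", "payload": {
  "plan": [0,0,0,0,0,0,30,0,0,0,0,0,-8,30,0,0,0,0,0,-25,30,0,0,0,0,0,-60,30,0,0,0,0,0,-100,30,0,0,0,0,0,-128,30,0,0,0,0,0,-128,30],
  "grip_n": 32
}}

```text
time: 30.25
tool_pos: [529.0, 316.1, 103.4]
tcp_rot: [179.7, 0.3, 169.1]
ft_force: [0.5, 0.3, -1.2]
finger_gap: 38.7
grip_force: 32.3
```

```bash
python3 -c "
from h import *
print(tool([566.4,-53.9,99]))"
```

```text
[-106.7441769  -356.26366211    3.43593788]
```

Request:
{"api": "step_hand", "payload": {
  "plan": [0,0,0,-9,-25,0,30,0,0,0,-24,-75,0,30,0,0,0,-39,-125,0,30,0,0,0,-54,-175,0,30,0,0,0,-69,-225,0,30,0,0,0,-84,-275,0,30,0,0,0,-98,-325,0,30,0,0,0,-106,-356,0,30],
  "grip_n": 32
}}

```text
time: 31.25
tool_pos: [562.3, -57.1, 97.6]
tcp_rot: [-180.0, -0.1, 169.0]
ft_force: [-1.0, -0.2, -0.5]
finger_gap: 38.2
grip_force: 32.4
```

Request:
{"api": "step_hand", "payload": {
  "plan": [0,0,0,0,0,0,30,0,0,0,0,0,0,30]
}}

```text
time: 31.5
tool_pos: [562.5, -54.2, 97.9]
tcp_rot: [180.0, -0.1, 169.1]
ft_force: [-0.3, -0.1, -0.3]
finger_gap: 38.2
grip_force: 32.4
```

```bash
python3 -c "
from h import *
print(tool([566.4,-53.9,-18.9]))"
```

```text
[ -3.96552023   0.98710427 116.79096107]
```

Request:
{"api": "step_hand", "payload": {
  "plan": [0,0,0,-3,1,30,30,0,0,0,-3,1,65,30,0,0,0,-3,1,95,30,0,0,0,-3,1,108,30,0,0,0,-3,1,113,30,0,0,0,-3,1,114.5,30,0,0,0,-3,1,114.5,30],
  "grip_n": 32
}}

```text
time: 32.38
tool_pos: [567.3, -54.4, -14.5]
tcp_rot: [180.0, 0.1, 169.1]
ft_force: [0.8, 0.0, -0.9]
finger_gap: 38.5
grip_force: 32.4
```

Request:
{"api": "step_hand", "payload": {
  "plan": [0,0,0,0,0,1.3,30,0,0,0,0,0,1.3,30],
  "only": "pos|ft|gap"
}}

```text
tool_pos: [566.6, -54.5, -16.6]
ft_force: [0.2, 0.5, -0.5]
finger_gap: 38.3
```

Request:
{"api": "step_hand", "payload": {
  "plan": [0,0,0,0,0,1,30,0,0,0,0,0,1,30],
  "only": "pos|ft|gap"
}}

```text
tool_pos: [566.2, -54.4, -18.1]
ft_force: [0.2, 0.2, -0.7]
finger_gap: 38.4
```

Request:
{"api": "step_hand", "payload": {
  "plan": [0,0,0,0,0,1,30,0,0,0,0,0,1,30],
  "only": "pos|ft|gap"
}}

```text
tool_pos: [566.4, -54.4, -18.9]
ft_force: [-0.4, -0.4, 1.8]
finger_gap: 38.1
```

Request:
{"api": "step_hand", "payload": {
  "plan": [0,0,0,0,0,0.8,30,0,0,0,0,0,0.8,30],
  "only": "pos|ft|gap"
}}

```text
tool_pos: [567.2, -54.5, -18.9]
ft_force: [-0.1, -0.1, 5.5]
finger_gap: 38.3
```

Request:
{"api": "step_hand", "payload": {
  "plan": [0,0,0,0,0,0,46,0,0,0,0,0,0,56,0,0,0,0,0,0,56,0,0,0,0,0,-15,56,0,0,0,0,0,-50,56,0,0,0,0,0,-110,56,0,0,0,45,20,-115,60,0,0,0,100,45,-115,60],
  "grip_n": 20
}}

```text
time: 34.38
tool_pos: [477.8, 8.8, 98.2]
tcp_rot: [180.0, 0.3, 169.0]
ft_force: [-0.4, 0.9, 0.6]
finger_gap: 60.3
grip_force: 0.0
```

Request:
{"api": "step_hand", "payload": {
  "plan": [0,0,0,10,6,0,60,0,0,0,10,6,0,60]
}}

```text
time: 34.62
tool_pos: [468.5, 16.8, 96.4]
tcp_rot: [180.0, 0.1, 169.2]
ft_force: [0.5, -0.4, 0.3]
finger_gap: 60.3
grip_force: 0.0
```

Run:
```python
from h import *
print(tool([466.2,18.4,3.5]))
T,S=optics.snapshot("top"),optics.snapshot("scene")
def proj(s,p):
    q=np.linalg.inv(s["pose"])@np.r_[p,1]; return np.array([s["cx"]+s["fx"]*q[0]/-q[2],s["cy"]-s["fy"]*q[1]/-q[2]]).round(1)
for p in([586,48.5,86],[586,48.5,96],[566,-54,66],[466,18.4,70],[696,-84.6,190]):
    a,b=proj(T,p),proj(S,p);print(p,a,b,T["pixels"][int(round(a[1])),int(round(a[0]))],S["pixels"][int(round(b[1])),int(round(b[0]))])
cv2.imwrite("pics/eggs.png",T["pixels"])
g=T["pixels"][178:206:2,200:270:3].astype(int).mean(2).astype(int);print(g)
```

```text
[ 2.7474403   1.11595932 92.90040511]
[586, 48.5, 86] [214.9 189.8] [312.6 194.4] [121 133 146] [107 118 127]
[586, 48.5, 96] [214.6 189.5] [312.8 191.5] [121 133 146] [115 128 137]
[566, -54, 66] [246.8 196.1] [275.  197.1] [143 157 171] [139 154 164]
[466, 18.4, 70] [224.7 227. ] [296.8 175. ] [104 129 147] [ 31  74 149]
[696, -84.6, 190] [255.6 150.1] [265.5 189.7] [40 76 36] [38 57 39]
[[130 113  33  45  56  56  56  56  55  53  51  49  44  42  35  30  24  15
   11  13  15  20  23  83]
 [130 105  32  46  56  56  56  56  53  46  42  42  34  40  51  56  52  47
   37  29  21  14  19  95]
 [131  98  32  52  59  58  55  52  37  31  30  30  29  31  48  58  57  59
   60  57  53  48  55  99]
 [141  87  36  61  84  80  60  45  29  29  31  31  29  29  38  56  57  59
   66  66  65  60  87 104]
 [147  77  37  80 118 109  76  53  33  31 
[... 268 characters left out ...]
43  44 102 136 125  88  53  41  37  36  35  41  70  74  93  83  52
   45  46  46  67  99 115]
 [128  41  50  81 116 107  75  49  39  37  40  39  45  75  96 136 121  72
   48  46  46  76 104 134]
 [116  39  50  61  89  87  62  49  55  55  55  45  57  75 112 160 145  87
   49  46  45  85 105 145]
 [103  37  56  58  62  65  55  57  64  65  64  45  63  74 110 161 146  87
   50  46  52  91 105 144]
 [ 89  37  59  57  56  58  57  62  65  65  62  45  68  72  86 138 125  77
   54  59  67  95 105 137]
 [ 77  40  58  58  57  58  60  64  65  65  59  43  72  73  68  92  88  71
   74  74  71 100 105 109]
 [ 72  48  46  49  48  56  59  64  64  65  56  45  71  73  69  69  69  73
   76  76  64  99 104 104]]
```

Both eggs appear as compact round blobs where expected in the top view, at (213,190) and (246,197), with floor visible around them. Next I'll grip the knob and push the tray shut gently.

Request:
{"api": "step_hand", "payload": {
  "plan": [0,0,0,2.7,1,35,60,0,0,0,2.7,1,70,60,0,0,0,2.7,1,88,60,0,0,0,2.7,1,93,60,0,0,0,2.7,1,93,30,0,0,0,2.7,1,93,5,0,0,0,2.7,1,93,5,0,0,0,2.7,1,93,5],
  "grip_n": 30
}}

```text
time: 35.72
tool_pos: [466.8, 18.3, 3.4]
tcp_rot: [180.0, 0.1, 169.1]
ft_force: [0.4, 3.4, 4.6]
finger_gap: 15.3
grip_force: 29.7
```

Request:
{"api": "step_hand", "payload": {
  "plan": [0,0,0,-3,0,0,5,0,0,0,-8,0,0,5,0,0,0,-15,0,0,5,0,0,0,-23,0,0,5,0,0,0,-31,0,0,5,0,0,0,-39,0,0,5,0,0,0,-47,0,0,5,0,0,0,-55,0,0,5]
}}

```text
time: 36.72
tool_pos: [520.7, 8.1, 3.4]
tcp_rot: [180.0, 0.1, 169.1]
ft_force: [-1.0, 4.9, 7.0]
finger_gap: 15.1
grip_force: 30.0
```

Request:
{"api": "step_hand", "payload": {
  "plan": [0,0,0,-8,0,0,5,0,0,0,-16,0,0,5,0,0,0,-24,0,0,5,0,0,0,-32,0,0,5,0,0,0,-40,0,0,5,0,0,0,-48,0,0,5,0,0,0,-55,0,0,5,0,0,0,-59,0,0,5]
}}

```text
time: 37.72
tool_pos: [578.7, -2.9, 3.4]
tcp_rot: [179.9, 0.1, 169.1]
ft_force: [-0.3, 4.5, 6.0]
finger_gap: 15.0
grip_force: 29.8
```

Request:
{"api": "step_hand", "payload": {
  "plan": [0,0,0,-2,0,0,5,0,0,0,-4,0,0,5,0,0,0,-5,0,0,5,0,0,0,-5,0,0,5]
}}

```text
time: 38.22
tool_pos: [581.4, -3.5, 3.4]
tcp_rot: [180.0, -0.1, 169.1]
ft_force: [-9.9, 5.7, 15.3]
finger_gap: 15.1
grip_force: 30.8
```

Request:
{"api": "step_hand", "payload": {
  "plan": [0,0,0,-1.5,0,0,5,0,0,0,-1.5,0,0,5],
  "only": "pos|ft"
}}

```text
tool_pos: [581.3, -3.4, 3.3]
ft_force: [-19.0, 6.5, 21.8]
```

Request:
{"api": "step_hand", "payload": {
  "plan": [0,0,0,3,0,0,5,0,0,0,4,0,0,30,0,0,0,4,0,0,60,0,0,0,4,0,0,60,0,0,0,4,0,-40,60,0,0,0,4,0,-90,60,0,0,0,40,0,-120,60,0,0,0,95,0,-120,60],
  "grip_n": 20
}}

```text
time: 39.48
tool_pos: [492.8, 12.8, 125.9]
tcp_rot: [180.0, 0.4, 169.1]
ft_force: [-0.2, -0.0, 1.5]
finger_gap: 60.3
grip_force: 0.0
```

Request:
{"api": "step_hand", "payload": {
  "plan": [0,0,0,40,55,0,60,0,0,0,60,110,0,60,0,0,0,80,165,0,60,0,0,0,80,200,0,60,0,0,0,80,250,0,60,0,0,0,80,250,0,60]
}}

```text
time: 40.22
tool_pos: [459.1, 276.4, 121.8]
tcp_rot: [180.0, -0.0, 169.3]
ft_force: [-0.1, 0.3, 0.3]
finger_gap: 59.9
grip_force: 0.0
```

Run:
```python
from h import *
def knob(img,box):
    p=img.astype(int);m=((p[...,2]>p[...,1]+35)&(p[...,2]>p[...,0]+45)).astype(np.uint8);c,st,_=blob(m,box);return c.round(2),st
T,S=optics.snapshot("top"),optics.snapshot("scene")
for n,cur,b in(("top",T,(224,180,242,200)),("scene",S,(286,190,302,212))):
    print(n,knob(cv2.imread(f"pics/{n}0.png"),b),knob(cur["pixels"],b))
p=S["pixels"].astype(int);m=((p[...,1]>p[...,2]+12)&(p[...,1]>p[...,0]+5)).astype(np.uint8);print(blob(m,(240,150,300,240))[:2])
print(T["pixels"][172:188:1,222:240].max(2))
```

```text
top (array([231.6 , 191.56]), array([229, 189,   6,   6,  25], dtype=int32)) (array([231.78, 190.91]), array([229, 189,   6,   5,  23], dtype=int32))
scene (array([294.  , 198.38]), array([292, 197,   5,   4,  13], dtype=int32)) (array([293.91, 198.82]), array([292, 198,   5,   3,  11], dtype=int32))
(array([266.90923567, 208.61305732]), array([257, 183,  21,  47, 628], dtype=int32))
[[ 44  43  40  36  34  31  30  29  27  24  21  14   9   9  15  26  34  41]
 [ 60  55  51  47  44  42  40  38  36  32  27  19  10  12  17  23  28  33]
 [ 93  84  78  72  66  61  55  52  50  44  39  28  19  18  19  21  25  25]
 [128 123 117 109 102  94  87  82  77  71  62  48  35  29  30  31  34  35]
 [147 145 142 137 132 128 124 121 118 110  97  76  54  45  45  49  52  52]
 [152 151 151 148 147 146 145 144 142 136 122  97  68  55  57  62  67  67]
 [153 152 151 151 150 150 150 150 149 145 131 103  73  60  60  66  75  81]
 [152 153 152 151 151 150 151 152 151 145 129  99  71  60  60  67  81  89]
 [153 153 152 151 151 151 152 151 150 143 123  92  68  59  60  67  81  93]
 [153 153 152 151 152 151 151 151 150 141 116  86  65  59  61  66  77  90]
 [153 152 153 151 152 152 151 150 150 138 112  80  62  58  60  65  76  87]
 [152 152 152 152 151 151 151 151 149 136 107  75  61  60  60  66  75  87]
 [153 152 152 151 152 151 152 153 150 135 104  75  63  60  63  68  76  88]
 [152 152 151 152 151 152 154 155 151 131  99  74  66  64  65  69  76  90]
 [154 153 152 152 152 152 155 158 151 126  94  74  67  66  66  70  78  90]
 [159 158 156 155 153 154 159 161 152 126  92  72  68  67  70  74  81  91]]
```

```bash
python3 -c "
from bench import workorder
print(workorder.hand_in())"
```

```text
the job is handed in; nothing more can be done
None
```

I finished the whole sequence and handed the job in at about 40 s, but the hand-in gave no verdict: the vase stands in the compartment, and I placed both eggs upright in their bays and pushed the tray to its hard stop (about 1–3 mm from shut by the camera), though I couldn't see the eggs once they were under the covers.

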